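Clear the press, square the book to its lays and blind-stamp the cover

TASK

Someone left the brayer under the stamping press: draw it out and lay it on the green cutting mat (lay it down, don't drop it). Then slide the red book home, flat against both the back gauge and the side lay, without shoving either out of its setting, bring the lever down until the die bites firmly into the cover, hold it there for a moment and let the lever go back up. Don't lift the book or crush it, and leave everything else on the desk where it stands.

Things in the scene. Friction and masses are not known exactly. Their poses are not given: they have to be found in the camera images.
- press: blue hand-lever stamping press, fixed. Origin: centre of its underside; x to its back, y to the operator's left, z up (axes used below). Bed 400 (x) by 300 mm, top 30 mm above the desk. Column at x +130 to +200 carries an overhanging head: x 0 to +200, y -45 to +45, z 138 to 200 mm. Lever shaft sticks out of the head to y -110 at x +50, z 168, radius 11 mm
- platen: platen with a brass die under the press head, 80 by 80 mm, centred on press x +45, y 0; origin at the centre of its underside, 80 mm above the desk (50 mm above the bed) at rest. The lever drives it straight down, 26.5 mm per rad, through a stiff cushion spring (about 25 N per mm)
- lever (a joint): press lever, rad: 0 = up, at rest; grows as the grip comes down (stop 1.35); springs back up by itself. Hinge line: parallel to press y through press x +50, z 168 mm; the grip is 180 mm from it toward the operator, 0.70 rad above level at 0. The die meets the book at about 1.06. To get there takes 3 to 6 N at the grip; 7 to 11 N more makes a firm impression (die over 40 N), 14 N more crushes the cover (110 N)
- lever_grip (a point): centre of the black round grip bar at the end of the lever: diameter 24 mm, 85 mm long, parallel to press y, to the right (-y) of the lever arm (arm 14 mm thick, its middle 50 mm from this point); the bar runs from 44 mm to the +y side of this point to 41 mm to the -y side
- gauge_face (a point): back gauge: aluminium bar lying across the bed, 12 (x) by 240 (y) by 16 mm high, in front of the column. The point is the middle of its front face (the face toward the operator), 8 mm above the bed; axes as the press. Clamped by thumbscrews: a push of more than about 16 N makes it slip
- lay_face (a point): side lay: aluminium bar on the right (-y) part of the bed, 180 long (x) by 12 (y) by 16 mm high. The point is the middle of its inner face (facing press +y), 8 mm above the bed; axes as the press. Clamped in the same way: slips at more than about 16 N
- book_center (a point): centre of the red hardback book lying on the bed: 140 (x) by 120 (y) by 22 mm thick, 0.25 to 0.5 kg (2 to 6 N to slide it), centre 11 mm above the bed; its x is along its 140 mm side. Home: its far 120 mm edge flat on the back gauge (centre 70 mm before gauge_face) and its right 140 mm edge flat on the side lay (centre 60 mm from lay_face)
- brayer: hand roller (brayer): black rubber roller, steel frame, wooden handle, 173 mm long in all, 0.2 kg. Origin under the middle of the roller, at the level it stands on; y runs from the roller along the handle, x along the roller. It lies across the bed with its roller under the platen and its handle out to the left (press +y), level, on a small wire rest under the handle 80 mm from the roller
- brayer_grip (a point): middle of the brayer's round wooden handle: diameter 26 mm, handle 100 mm long along the brayer's y (50 mm each way of this point); 20 mm above the surface it lies on
- brayer_roller (a point): centre of the brayer's roller: diameter 32 mm, 50 mm long along the brayer's x, the frame 64 mm wide; 16 mm above the surface it lies on; 105 mm from brayer_grip
- mat: green cutting mat on the desk to the left of the press, fixed, 360 (x) by 300 (y) by 3 mm; origin at the centre of its underside
- scissors: orange-handled scissors lying on the left half of the mat, about 150 mm along its x and 66 mm wide, 12 mm high; origin under the pivot, 80 mm from the tips. Leave alone
- glue: white glue bottle, 58 mm diameter, 159 mm tall, standing; origin at its foot. Leave alone
- brushpot: blue pot of brushes, 76 mm diameter, 190 mm tall, standing; origin at its foot. Leave alone
- inkjar: amber ink jar, 60 mm diameter, 75 mm tall, standing; origin at its foot. Leave alone
- tape: beige tape dispenser, 150 (x) by 62 by 84 mm tall; origin under its centre. Leave alone
- ruler: aluminium ruler lying on the desk, 300 (x) by 32 by 5 mm; origin under its centre. Leave alone

How it is judged:
By the outcome, as a careful person would: the job done as asked, in the order asked, and still so for the second after the job is handed in, with the robot touching nothing.
It also fails if it takes over 72 s, if anything falls off the work surface, if the arm or the gripper's body presses on something with over 40 N, if the wrist force passes 120 N, or if a joint passes its speed limit or range.

ROBOT

A 6-joint arm with a two-finger parallel gripper is mounted at the origin on the work surface. World frame = base frame: x ahead of the robot, y to its left, z up, the work surface at z = 0. Lengths are in m, angles in degrees, forces in N, time in s.
With the tool pointing down it reaches from about 0.325 to 0.775 m from the base axis. Payload 5.5 kg.
Tool frame: the origin (TCP) lies midway between the tips of the shut fingers; the grasp point (between the pads) lies 19 mm behind it; z points along the fingers, y is the line along which they close (so a half turn about z gives the same grasp; the last joint's range is limited). The gripper opens to 85 mm and grips with 20 to 120 N. Pads are 22 mm wide; open, the fingers measure 114 mm over their backs; the gripper's body (76 mm by 85 mm) begins 54 mm behind the grasp point. The pads swing forward as they close: fully open they stand 13 mm farther back than shut.
Start: joints at [68.772, 5.22, 70.514, -0, 104.267, -3.249], TCP at [0.185, 0.571, 0.231] pointing down, gripper open.
Joint ranges: [-164.24, 164.24], [-49.07, 125.15], [9.68, 141.18], [-86.29, 266.29], [3.28, 154.24], [-151.56, 151.56]. Speed limits (degrees/s): [147.25, 147.25, 172.46, 180, 180, 180].

INTERFACE

Orientations are given as [roll, pitch, yaw] about the fixed x, y, z axes, in that order (R = Rz(yaw) Ry(pitch) Rx(roll)).
In Python, from station import bot, eyes, workorder gives the robot as it stands.
- The arm moves only by the shell command python3 -m crank 'ROWS' [FORCE]. ROWS is a JSON object of lists of equal length, an entry for each row: "dr": the turn, a rotation vector about the tool's x, y, z in units of 5 degrees (1.0 is 5 degrees), a list of three; "translation": the shift along the tool's x, y, z in units of 40 mm (1.0 is 40 mm), a list of three; "fingers": the gripper command: -1 is shut, 1 is fully open, values between are in proportion. In form: {"dr": [[wx, wy, wz], ...], "translation": [[x, y, z], ...], "fingers": [fingers, ...]}. A call has 1 to 8 rows; each row is the pose to reach, as a shift and turn from the pose commanded when the call began, along the tool's axes at that moment; what a row does not reach only later rows make up. A row lasts 1/12 s, in which the tool goes at most 41.7 mm and 7.16 degrees, less where a joint would pass 70% of its speed; a pose out of reach is approached as far as the arm can. A call with a gripper value outside its range is refused whole. The fingers move at their own pace and stop on an object; FORCE is the grip in N (left out, the last holds). Time passes only in rows, so rows that repeat a pose let the fingers close. It gives the time, the measured TCP pose, the force, the opening and the grip force at its end, in the units of the state.
- bot.state(): the state, without advancing time (a new reading comes with each control period).
- eyes.grab_frame(name): name is "scene" or "top" or "wrist"; returns a dict with "img" (480x640x3 uint8, blue, green, red), "depth" (480x640 float32, m along the optical axis (not along the pixel's ray), 0 where there is no reading), "intrinsics" (3x3 intrinsics, pixels), "world_to_cam" (4x4, takes a point from world to camera coordinates). Camera axes: x right, y up, looking along -z (the intrinsics and any distortion apply to the point x, -y, -z); pixel columns grow to the right and rows downward; lengths in m; the calibration is good to about 2 mm. A picture is of the moment at which its call begins.
- workorder.job_done(): hands the job in; it is judged then, once.
The state is a dict: "time_s": time; "joint_pos": joint angles; "joint_velocities": joint speeds; "joint_efforts": joint torques, N m; "position": TCP position; "eef_rot": TCP orientation; "force": force on the tool from outside, world axes, zero at the start; "torque": the same for the moment, N m; "opening": finger opening in m; "grasp_force": force on a finger pad.
Only numpy, scipy, OpenCV 4.12 (cv2) and the standard library are available. Lean on these libraries where they do the work, as an engineer would, in place of code of your own. Each camera call takes 0.05 s, during which the arm holds its last target. There are 200 camera calls.

## Working session

There is one attempt and no reset: what is moved stays moved. The work goes in short steps, Python scripts to look and compute and a shell command to move; the robot and the scene stay as the last step left them, time stands still between calls to the robot, and variables do not carry over. Pictures are saved under pics/ and viewed, at most 13 in all, crops included, and the job is handed in when it is done.

```bash
ls; mkdir -p pics; cat > h.py <<'E'
import numpy as np, cv2
from station import bot, eyes, workorder
def px2w(f,u,v,z=None):
    K=f["intrinsics"];T=np.linalg.inv(f["world_to_cam"])
    d=np.array([(u-K[0,2])/K[0,0],-(v-K[1,2])/K[1,1],-1.0])
    o=T[:3,3]
    if z is None: return T[:3,:3]@(d*f["depth"][int(round(v)),int(round(u))])+o
    D=T[:3,:3]@d
    return o+D*(z-o[2])/D[2]
def w2px(f,p):
    K=f["intrinsics"];c=f["world_to_cam"]@np.r_[p,1]
    return K[0,2]+K[0,0]*c[0]/-c[2],K[1,2]+K[1,1]*c[1]/c[2]
def cloud(f):
    K=f["intrinsics"];T=np.linalg.inv(f["world_to_cam"]);d=f["depth"]
    v,u=np.mgrid[:480,:640]
    P=np.stack([(u-K[0,2])/K[0,0]*d,-(v-K[1,2])/K[1,1]*d,-d],-1)
    return P@T[:3,:3].T+T[:3,3]
E
python3 - <<'E'
from h import *
import pickle
F={}
for n in("scene","top"):
    f=eyes.grab_frame(n);F[n]=f
    cv2.imwrite(f"pics/{n}0.png",f["img"])
    print(n,f["intrinsics"].tolist(),np.linalg.inv(f["world_to_cam"]).round(3).tolist())
pickle.dump(F,open("F0.pkl","wb"))
print(bot.state())
E
```

```text
pics
scene [[458.6033721598317, 0.0, 323.1531967646859], [0.0, 458.6033721598317, 235.95521126296356], [0.0, 0.0, 1.0]] [[0.206, -0.883, 0.422, 1.054], [0.979, 0.182, -0.096, -0.059], [0.008, 0.433, 0.902, 1.328], [0.0, 0.0, 0.0, 1.0]]
top [[467.55773294204994, 0.0, 311.92613527790036], [0.0, 467.55773294204994, 231.18750360354434], [0.0, 0.0, 1.0]] [[0.123, 0.972, -0.201, 0.304], [-0.992, 0.12, -0.028, 0.045], [-0.004, 0.203, 0.979, 1.203], [0.0, 0.0, 0.0, 1.0]]
{'time_s': 0.1, 'joint_pos': array([ 6.87709672e+01,  5.25942285e+00,  7.05770926e+01, -1.13036691e-03,
        1.04267012e+02, -3.24854999e+00]), 'joint_velocities': array([ 0.0387513 , -0.09163597, -0.09463468, -0.04716278,  0.19004703,
       -0.08925649]), 'joint_efforts': array([ 2.25060932e-03, -4.60216963e+01, -4.19215322e+01, -9.91264756e-05,
        1.05786909e-02,  1.54920036e-05]), 'position': array([0.18512672, 0.57044831, 0.23023656]), 'eef_rot': array([-1.79896576e+02, -4.77242108e-03,  1.62019235e+02]), 'force': array([ 0.12807563,  0.18149542, -0.0322628 ]), 'torque': array([0.02413743, 0.04425417, 0.02246753]), 'grasp_force': 0.0, 'opening': 0.08494331696928584}
```

View pics/scene0.png

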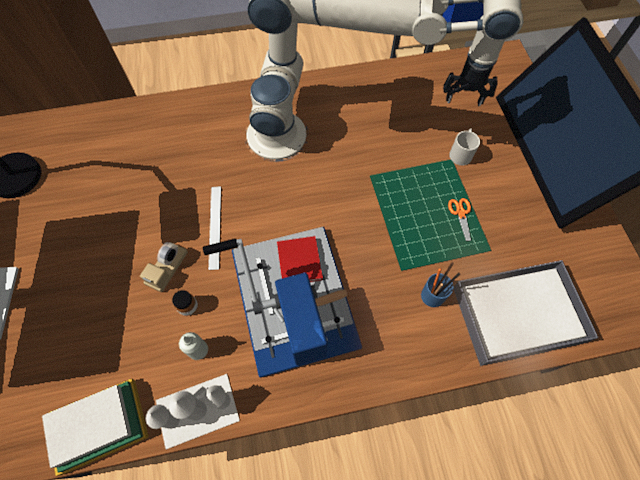

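View pics/top0.png

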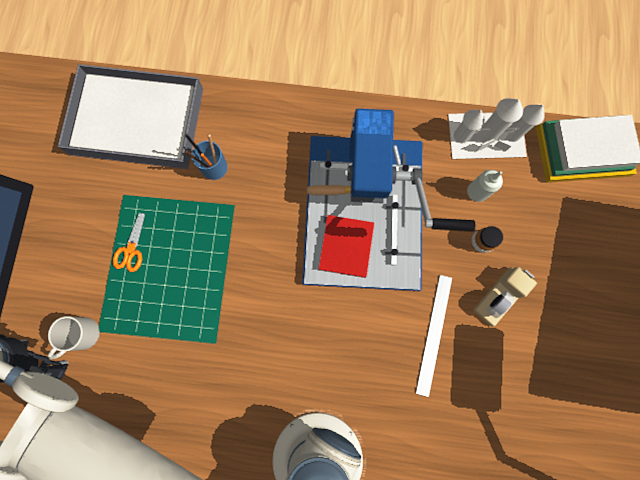

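The scene picture shows the press with its blue head at (300,315), the red book at (300,258), the grip at (221,246), the mat at (430,215) and the brayer handle at (330,298). In the top view the press is around (365,200), the handle at (330,190), the book at (346,247) and the grip at (453,225).

```bash
python3 - <<'E'
from h import *
import pickle
F=pickle.load(open("F0.pkl","rb"))
a=cv2.resize(F["top"]["img"][100:300,295:485],None,fx=3,fy=3,interpolation=cv2.INTER_CUBIC)
b=cv2.resize(F["scene"]["img"][220:380,230:370],None,fx=1.6,fy=1.6)
c=np.zeros((600,800,3),np.uint8);c[:600,:570]=a;c[:256,572:572+224]=b
cv2.imwrite("pics/crop1.png",c)
for n in F:
    f=F[n];h=cv2.cvtColor(f["img"],cv2.COLOR_BGR2HSV);P=cloud(f)
    def rect(m,z,name):
        cs,_=cv2.findContours(m.astype(np.uint8),cv2.RETR_EXTERNAL,cv2.CHAIN_APPROX_NONE)
        c=max(cs,key=cv2.contourArea)[:,0]
        W=np.array([px2w(f,u,v,z)[:2] for u,v in c])
        r=cv2.minAreaRect((W*1000).astype(np.float32))
        print(n,name,np.round(r[0],1),np.round(r[1],1),round(r[2],1),"zmed",np.median(P[c[:,1],c[:,0],2]).round(3))
        return
    H,S,V=h[...,0],h[...,1],h[...,2]
    rect(((H<6)|(H>174))&(S>180)&(V>90),.052,"book")
    rect((H>65)&(H<95)&(S>100),.003,"mat")
    # bed: depth in height 0.025..0.035
    Z=P[...,2]
    rect((Z>.02)&(Z<.06)&(P[...,0]>.25)&(abs(P[...,1]+.05)<.3)&(S<80),.03,"bed")
    rect((Z>.185)&(Z<.215)&(H>100)&(H<125)&(S>100),.2,"headtop")
    m=(V<70)&(Z>.2)&(Z<.35)&(P[...,0]>.2)&(P[...,0]<.6)&(P[...,1]<0)
    print(n,"grip pts",m.sum(),P[m].mean(0).round(3) if m.any() else 0)
E
```

```text
scene book [508.7 -10.9] [117.2 117.6] 87.5 zmed 0.051
scene mat [415.5 436.7] [356.8 296.9] 1.6 zmed 0.0
scene bed [531.2 -34.1] [222.2 258.3] 3.7 zmed 0.029
scene headtop [720.7 -40.9] [198.7  89.8] 4.2 zmed 0.195
scene grip pts 310 [ 0.546 -0.204  0.29 ]
top book [514.7 -10.3] [118.8 139.6] 87.5 zmed 0.052
top mat [412.6 439. ] [357.9 299.1] 1.6 zmed 0.003
top bed [557.9 -48.3] [284.5 296. ] 4.4 zmed 0.03
top headtop [713.1 -39.5] [201.7  91.9] 4.2 zmed 0.196
top grip pts 467 [ 0.539 -0.206  0.294]
```

View pics/crop1.png

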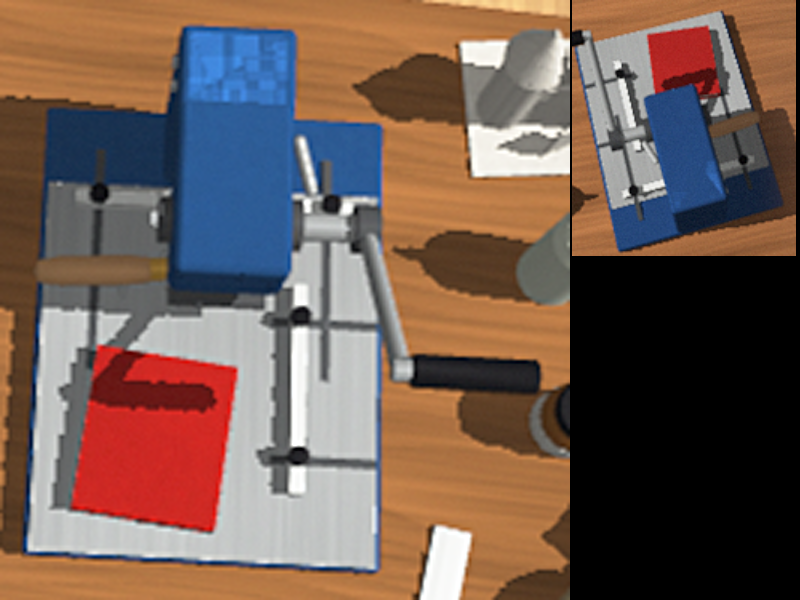

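The crop shows the brayer handle from (37,270) to (150,268). The book is turned about 7° relative to the press. The lay bar's inner edge is at x≈290, and the gauge's front edge is at y≈205.

```bash
cat >> h.py <<'E'
from scipy.spatial.transform import Rotation as Ro
def to(p,yaw,roll=180.,pitch=0.,s=None):
    s=s or bot.state()
    R=Ro.from_euler("xyz",s["eef_rot"],degrees=True); T=Ro.from_euler("xyz",[roll,pitch,yaw],degrees=True)
    t=R.inv().apply(np.array(p)-s["position"])/.04; d=(R.inv()*T).as_rotvec(degrees=True)/5
    print("translation",t.round(3).tolist(),"dr",d.round(3).tolist())
PY=4.2; PO=np.array([.615,-.047])
def w2p(p):
    p=np.asarray(p,float);c,s=np.cos(np.radians(PY)),np.sin(np.radians(PY));d=p[:2]-PO
    return np.array([c*d[0]+s*d[1],-s*d[0]+c*d[1]])
def p2w(x,y):
    c,s=np.cos(np.radians(PY)),np.sin(np.radians(PY));return PO+[c*x-s*y,s*x+c*y]
E
python3 - <<'E'
from h import *
import pickle
f=pickle.load(open("F0.pkl","rb"))["top"]
g=lambda n,u,v,z:print(n,px2w(f,295+u/3,100+v/3,z).round(4),w2p(px2w(f,295+u/3,100+v/3,z)).round(4))
g("handle end",37,270,.05);g("handle in",150,268,.05)
g("lay near L",290,493,.046);g("lay near R",305,493,.046);g("lay far",293,290,.046)
g("gauge front L",80,207,.046);g("gauge front R",375,213,.046);g("gauge back L",80,187,.046);
g("bed FL",28,550,.03);g("bed FR",378,568,.03);g("bed BL",48,108,.03);g("bed BR",382,125,.03)
h=cv2.cvtColor(f["img"],cv2.COLOR_BGR2HSV);m=((h[...,0]>5)&(h[...,0]<16)&(h[...,1]>200)&(h[...,2]>200))
m[:, :100]=0;m[:,160:]=0
v,u=np.nonzero(m);print("scissors handle",u.min(),u.max(),v.min(),v.max(),px2w(f,u.max(),v.mean(),.005),px2w(f,145,215,.005))
to([*p2w(.045,.110),.24],94.2)
f=eyes.grab_frame("wrist");s=bot.state()
R=Ro.from_euler("xyz",s["eef_rot"],degrees=True);C=np.linalg.inv(f["world_to_cam"])
print(R.inv().apply(C[:3,3]-s["position"]),(R.inv().as_matrix()@C[:3,:3]).round(3),f["intrinsics"])
E
```

```text
handle end [0.646  0.1038 0.05  ] [0.0419 0.1481]
handle in [0.6596 0.0081 0.05  ] [0.0485 0.0517]
lay near L [ 0.482  -0.1284  0.046 ] [-0.1386 -0.0715]
lay near R [ 0.4835 -0.1408  0.046 ] [-0.138  -0.0839]
lay far [ 0.6563 -0.1154  0.046 ] [ 0.0362 -0.0712]
gauge front L [0.708  0.0742 0.046 ] [0.1016 0.114 ]
gauge front R [ 0.7338 -0.1796  0.046 ] [ 0.1088 -0.1409]
gauge back L [0.7261 0.0763 0.046 ] [0.1199 0.1149]
bed FL [0.4098 0.0818 0.03  ] [-0.1952  0.1434]
bed FR [ 0.4309 -0.209   0.03  ] [-0.1955 -0.1481]
bed BL [0.8021 0.1139 0.03  ] [0.1984 0.1468]
bed BR [ 0.8223 -0.1825  0.03  ] [ 0.1968 -0.1504]
scissors handle 113 141 243 271 [0.42540622 0.51056807 0.005     ] [0.53879666 0.5225499  0.005     ]
translation [-14.991, -8.394, -0.23] dr [-0.019, 0.011, 13.564]
[ 0.07223074 -0.00025045 -0.14287683] [[ 0.     0.958  0.287]
 [ 1.    -0.     0.   ]
 [ 0.     0.287 -0.958]] [[349.46984223   0.         316.60171651]
 [  0.         349.46984223 241.48408473]
 [  0.           0.           1.        ]]
```

```bash
sed -i 's/PO=np.array.*/PO=np.array([.616,-.049])/' h.py
python3 -m crank '{"dr":[[0,0,1.4],[0,0,2.8],[0,0,4.2],[0,0,5.6],[0,0,7],[0,0,8.4],[0,0,9.8],[0,0,11.2]],"translation":[[-0.8,-0.45,0],[-1.6,-0.9,0],[-2.4,-1.35,0],[-3.2,-1.8,0],[-4.0,-2.25,0],[-4.8,-2.7,0],[-5.6,-3.15,0],[-6.4,-3.6,0]],"fingers":[0.5,0.5,0.5,0.5,0.5,0.5,0.5,0.5]}' 40
python3 - <<'E'
from h import *
to([*p2w(.045,.110),.20],97)
E
```

```text
time_s: 0.82
position: [0.3851, 0.3532, 0.231]
eef_rot: [-180.0, 0.0, 105.7]
force: [0.3, 0.9, -0.1]
opening: 0.064
grasp_force: 0.0
translation [-8.769, 4.491, 0.776] dr [-0.003, 0.001, 1.737]
```

```bash

python3 -m crank '{"dr":[[0,0,0.9],[0,0,1.74],[0,0,1.74],[0,0,1.74],[0,0,1.74],[0,0,1.74],[0,0,1.74],[0,0,1.74]],"translation":[[-0.8,0.41,0],[-1.7,0.87,0],[-2.6,1.33,0],[-3.5,1.79,0],[-4.4,2.25,0],[-5.3,2.71,0],[-6.2,3.17,0],[-7.1,3.63,0.3]],"fingers":[0.3,0.3,0.3,0.3,0.3,0.3,0.3,0.3]}'
python3 -m crank '{"dr":[[0,0,0],[0,0,0],[0,0,0],[0,0,0]],"translation":[[-0.8,0.4,0.2],[-1.67,0.86,0.47],[-1.67,0.86,0.47],[-1.67,0.86,0.47]],"fingers":[0.2,0.2,0.2,0.2]}'
python3 - <<'E'
from h import *
f=eyes.grab_frame("wrist");cv2.imwrite("pics/w1.png",f["img"]);import pickle;pickle.dump(f,open("w1.pkl","wb"))
print(bot.state()["position"],bot.state()["eef_rot"])
P=cloud(f);h=cv2.cvtColor(f["img"],cv2.COLOR_BGR2HSV)
m=(h[...,0]>4)&(h[...,0]<20)&(h[...,1]>90)&(P[...,2]>.04)&(P[...,2]<.075)&(f["depth"]>0)
Q=P[m];print(m.sum(),Q.min(0),Q.max(0))
r=cv2.minAreaRect((Q[:,:2]*1000).astype(np.float32));print(r)
E
```

```text
time_s: 1.48
position: [0.6037, 0.1204, 0.2218]
eef_rot: [179.8, -0.0, 97.3]
force: [1.2, 1.2, 1.1]
opening: 0.0555
grasp_force: 0.0
time_s: 1.82
position: [0.6446, 0.0582, 0.1979]
eef_rot: [-179.8, -0.0, 97.1]
force: [-0.3, 0.7, -0.2]
opening: 0.0511
grasp_force: 0.0
[0.64434046 0.05969643 0.19934182] [-1.79864288e+02 -3.66087192e-02  9.72305949e+01]
3502 [ 0.45228899 -0.00618681  0.04897602] [0.67090061 0.10844333 0.0652409 ]
((569.4559326171875, 26.559539794921875), (210.77957153320312, 114.12413787841797), 16.295106887817383)
```

View pics/w1.png

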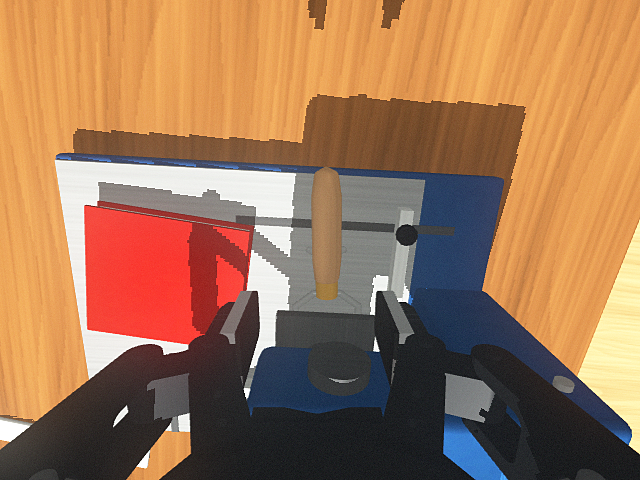

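The wrist view shows the handle from (327,170) to (327,283), the gauge's left part at (405,210–270), and the book's far edge at (252,230).

```bash
python3 - <<'E'
from h import *
import pickle
f=pickle.load(open("w1.pkl","rb"))
for n,u,v,z in [("hend",327,169,.05),("hin",327,283,.05),("gauge front top",399,215,.046),("gauge ft2",389,290,.046),("gback",414,210,.046),("bookFL",252,230,.052),("bookNL",86,206,.052),("bookNR",90,328,.052)]:
    p=px2w(f,u,v,z);print(n,p.round(4),w2p(p).round(4),f["depth"][v,u]and px2w(f,u,v).round(3))
a=px2w(f,327,169,.05);b=px2w(f,327,283,.05);yaw=np.degrees(np.arctan2(a[1]-b[1],a[0]-b[0]));g=a+(b-a)/np.linalg.norm(b-a)*.045
print(yaw,g,w2p(g));to([g[0],g[1],.10],yaw)
E
```

```text
hend [0.6473 0.1062 0.05  ] [0.0426 0.1525] [0.647 0.107 0.055]
hin [0.6607 0.0061 0.05  ] [0.0486 0.0517] [0.66  0.011 0.061]
gauge front top [0.7141 0.075  0.046 ] [0.1069 0.1164] [0.714 0.075 0.045]
gauge ft2 [0.7184 0.0047 0.046 ] [0.1061 0.046 ] [0.72  0.003 0.042]
gback [0.726  0.0809 0.046 ] [0.1192 0.1215] [0.73  0.078 0.031]
bookFL [0.5904 0.0475 0.052 ] [-0.0185  0.0982] [0.587 0.042 0.033]
bookNL [0.4505 0.0509 0.052 ] [-0.1577  0.1118] [0.451 0.051 0.052]
bookNR [ 0.4468 -0.0659  0.052 ] [-0.1699 -0.0045] [ 0.447 -0.066  0.053]
97.60858605213149 [0.65328254 0.06155813 0.05      ] [0.0452795  0.10753072]
translation [0.016, 0.234, 2.483] dr [-0.027, -0.007, -0.076]
```

```bash

python3 -m crank '{"dr":[[0,0,0],[0,0,0],[0,0,0],[0,0,0],[0,0,0],[0,0,0],[0,0,0],[0,0,0]],"translation":[[0,0.23,0.8],[0.03,0.23,1.6],[0.03,0.23,2.4],[0.03,0.23,3.1],[0.03,0.23,3.6],[0.03,0.23,3.9],[0.03,0.23,4.15],[0.03,0.23,4.15]],"fingers":[0.2,0.2,0.2,0.2,0.2,0.2,0.2,0.2]}'
python3 -m crank '{"dr":[[0,0,0],[0,0,0],[0,0,0],[0,0,0],[0,0,0],[0,0,0],[0,0,0]],"translation":[[0,0,0],[0,0,0],[0,0,0],[0,0,0],[0,0,0],[0,0,0],[0,0,0]],"fingers":[-0.5,-1,-1,-1,-1,-1,-1]}' 45
```

```text
time_s: 2.53
position: [0.6525, 0.0636, 0.0333]
eef_rot: [-179.9, -0.0, 97.4]
force: [-0.2, 0.3, -0.9]
opening: 0.0514
grasp_force: 0.0
time_s: 3.12
position: [0.6546, 0.0631, 0.0368]
eef_rot: [179.8, -0.0, 97.3]
force: [-1.0, 1.5, 6.0]
opening: 0.0244
grasp_force: 44.2
```

```bash

python3 -m crank '{"dr":[[0,0,0],[0,0,0],[0,0,0],[0,0,0],[0,0,0],[0,0,0],[0,0,0],[0,0,0]],"translation":[[0,0,-0.08],[0,0,-0.15],[0.1,0,-0.15],[0.35,0,-0.15],[0.7,0,-0.15],[1.1,0,-0.15],[1.5,0,-0.15],[1.9,0,-0.15]],"fingers":[-1,-1,-1,-1,-1,-1,-1,-1]}'
python3 -m crank '{"dr":[[0,0,0],[0,0,0],[0,0,0],[0,0,0],[0,0,0],[0,0,0]],"translation":[[0.4,0,0],[0.8,0,0],[1.1,0,-0.3],[1.1,0,-0.8],[1.1,0,-1.4],[1.1,0,-1.8]],"fingers":[-1,-1,-1,-1,-1,-1]}'
python3 - <<'E'
from h import *
import pickle
f=eyes.grab_frame("top");cv2.imwrite("pics/t2.png",f["img"])
print("pot",px2w(f,208,160,.1),px2w(f,211,172,.03))
s=bot.state();print(s["position"],s["eef_rot"],s["joint_pos"])
to([.45,.365,.15],7.6);to([.38,.365,.15],187.6)
E
```

```text
time_s: 3.78
position: [0.6432, 0.1404, 0.0403]
eef_rot: [-180.0, -0.0, 97.4]
force: [-0.5, -1.2, -2.0]
opening: 0.0243
grasp_force: 44.0
time_s: 4.28
position: [0.6386, 0.183, 0.116]
eef_rot: [179.8, -0.0, 97.4]
force: [1.3, 0.5, -1.2]
opening: 0.0242
grasp_force: 44.2
pot [0.67791884 0.35638649 0.1       ] [0.66973673 0.36268386 0.03      ]
[0.64008283 0.18312513 0.12023521] [ 1.79505035e+02 -3.71031189e-02  9.73586566e+01] [ 1.30445005e+01  1.52263255e+01  7.05799270e+01 -1.21436074e-02
  9.36975415e+01  5.68516856e+00]
translation [5.119, -4.124, -0.776] dr [0.072, -0.083, 17.952]
translation [5.343, -5.86, -0.791] dr [0.083, 0.072, -18.048]
```

View pics/t2.png

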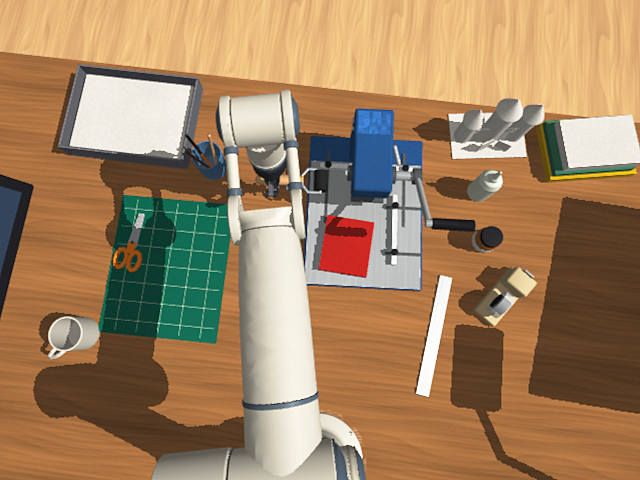

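The top view shows the brayer now clear of the press, hidden under the arm near (270,190). The mat's right half, around (195,275), is free, and the pot is at (210,160).

```bash

python3 -m crank '{"dr":[[0,0,-1.4],[0,0,-2.8],[0,0,-4.2],[0,0,-5.6],[0,0,-7],[0,0,-8.4],[0,0,-9.8],[0,0,-11.2]],"translation":[[0.64,-0.76,0],[1.28,-1.52,0],[1.92,-2.28,0],[2.56,-3.04,0],[3.2,-3.8,0],[3.84,-4.56,0],[4.48,-5.34,0],[5.12,-6.1,0]],"fingers":[-1,-1,-1,-1,-1,-1,-1,-1]}'
python3 -m crank '{"dr":[[0,0,-1.3],[0,0,-2.6],[0,0,-3.9],[0,0,-5.2],[0,0,-5.65],[0,0,-5.65],[0,0,-5.65],[0,0,-5.65]],"translation":[[0,0,0],[0,0,0],[0,0,0],[0,0,0],[0,0,0.4],[0,0,0.9],[0,0,1.4],[0,0,1.8]],"fingers":[-1,-1,-1,-1,-1,-1,-1,-1]}'
python3 - <<'E'
from h import *
s=bot.state();print(s["position"],s["eef_rot"],s["force"])
E
```

```text
time_s: 5.0
position: [0.3681, 0.3546, 0.113]
eef_rot: [180.0, 0.0, 153.6]
force: [0.6, 0.6, -1.5]
opening: 0.0246
grasp_force: 44.8
time_s: 5.67
position: [0.3695, 0.3537, 0.0394]
eef_rot: [-180.0, -0.0, -178.4]
force: [-0.2, -0.3, -2.8]
opening: 0.0243
grasp_force: 44.8
[0.36949    0.35369801 0.03937231] [-1.79965243e+02 -3.25774330e-02 -1.78427693e+02] [-0.18394614 -0.26048844 -2.81844999]
```

```bash

python3 -m crank '{"dr":[[0,0,0],[0,0,0],[0,0,0],[0,0,0],[0,0,0]],"translation":[[0,0,0.3],[0,0,0.55],[0,0,0.65],[0,0,0.7],[0,0,0.7]],"fingers":[-1,-1,-1,-1,-1]}'
python3 -m crank '{"dr":[[0,0,0],[0,0,0],[0,0,0]],"translation":[[0,0,0.03],[0,0,0.05],[0,0,0.05]],"fingers":[-1,-1,-1]}'
```

```text
time_s: 6.08
position: [0.3702, 0.3539, 0.0129]
eef_rot: [180.0, 0.0, -178.4]
force: [-0.3, -0.5, -1.6]
opening: 0.0243
grasp_force: 44.8
time_s: 6.33
position: [0.3704, 0.354, 0.0112]
eef_rot: [180.0, 0.0, -178.4]
force: [0.1, -0.4, -2.0]
opening: 0.0249
grasp_force: 44.8
```

```bash

python3 -m crank '{"dr":[[0,0,0],[0,0,0]],"translation":[[0,0,0.04],[0,0,0.04]],"fingers":[-1,-1]}'
python3 -c "
from station import bot
s=bot.state();print(s['position'],s['force'],s['torque'])"
```

```text
time_s: 6.5
position: [0.3704, 0.3541, 0.01]
eef_rot: [179.9, 0.1, -178.4]
force: [-1.4, -0.8, 1.6]
opening: 0.0246
grasp_force: 45.4
[0.37035166 0.35409497 0.00995105] [-1.41626455 -0.81339702  1.61855718] [-0.10328196  0.21165891 -0.00396681]
```

```bash

python3 -m crank '{"dr":[[0,0,0],[0,0,0]],"translation":[[0,0,0.03],[0,0,0.03]],"fingers":[-1,-1]}'
python3 -m crank '{"dr":[[0,0,0],[0,0,0],[0,0,0],[0,0,0],[0,0,0],[0,0,0]],"translation":[[0,0,0],[0,0,0],[0,0,0],[0,0,0],[0,0,0],[0,0,0]],"fingers":[-0.4,-0.3,-0.1,0.1,0.2,0.2]}'
python3 -m crank '{"dr":[[0,0,0],[0,0,0],[0,0,0],[0,0,0],[0,0,0],[0,0,0]],"translation":[[0,0,-0.3],[0,0,-0.9],[0,0,-1.8],[0,0,-2.7],[0,0,-3.6],[0,0,-4.4]],"fingers":[0.2,0.2,0.2,0,-0.5,-1]}'
python3 - <<'E'
from h import *
f=eyes.grab_frame("scene")
P=cloud(f);h=cv2.cvtColor(f["img"],cv2.COLOR_BGR2HSV)
cv2.imwrite("pics/s3.png",cv2.resize(f["img"][140:400,140:500],None,fx=2,fy=2))
import pickle;pickle.dump(f,open("s3.pkl","wb"))
to([*p2w(-.1,.0),.20],94.2)
E
```

```text
time_s: 6.67
position: [0.3703, 0.3542, 0.0095]
eef_rot: [179.9, 0.0, -178.4]
force: [-4.1, -1.7, 8.4]
opening: 0.0245
grasp_force: 46.0
time_s: 7.17
position: [0.3701, 0.3537, 0.0076]
eef_rot: [-180.0, -0.0, -178.4]
force: [0.2, -0.3, -0.5]
opening: 0.0512
grasp_force: 0.0
time_s: 7.67
position: [0.3701, 0.3537, 0.1874]
eef_rot: [179.9, 0.1, -178.4]
force: [1.1, 0.7, -0.1]
opening: 0.0195
grasp_force: 0.0
translation [-3.331, -10.38, -0.174] dr [0.161, 0.023, 17.473]
```

View pics/s3.png

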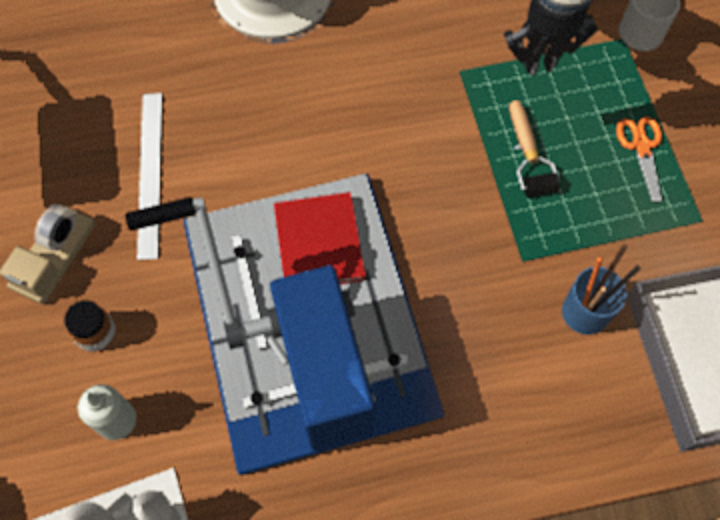

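The picture shows the brayer lying on the mat at crop (530,150), clear of the scissors. The book and press are unchanged. Next comes the book: first a flat push sideways to the lay with the opened fingers.

```bash
python3 - <<'E'
from h import *
s=bot.state();print(s["position"],s["eef_rot"]);to([*p2w(-.094,.142),.15],94.2)
E
```

```text
[0.37179281 0.35512215 0.1950135 ] [ 179.54432895    0.57936924 -178.43383355]
translation [-3.305, -6.837, 1.104] dr [0.161, 0.023, 17.473]
```

```bash

python3 -m crank '{"dr":[[0,0,1.4],[0,0,2.8],[0,0,4.2],[0,0,5.6],[0,0,7],[0,0,8.4],[0,0,9.8],[0,0,11.2]],"translation":[[-0.4,-0.85,0],[-0.8,-1.7,0],[-1.2,-2.55,0],[-1.6,-3.4,0],[-2,-4.25,0],[-2.4,-5.1,0],[-2.85,-5.97,0.2],[-3.3,-6.84,0.4]],"fingers":[0.6,0.6,0.6,0.6,0.6,0.6,0.6,0.6]}'
python3 -m crank '{"dr":[[0,0,1.4],[0,0,2.8],[0,0,4.2],[0,0,5.6],[0,0,6.27],[0,0,6.27],[0,0,6.27]],"translation":[[0,0,0.2],[0,0,0.4],[0,0,0.6],[0,0,0.7],[0,0,0.7],[0,0,0.7],[0,0,0.7]],"fingers":[0.6,0.6,0.6,0.6,0.6,0.6,0.6]}'
python3 - <<'E'
from h import *
s=bot.state();print(s["position"],s["eef_rot"],s["opening"]);to([*p2w(-.094,.142),.032],94.2)
E
```

```text
time_s: 8.38
position: [0.5104, 0.0821, 0.1693]
eef_rot: [179.9, 0.1, 125.2]
force: [0.2, -0.0, -0.3]
opening: 0.0684
grasp_force: 0.0
time_s: 8.97
position: [0.5096, 0.0838, 0.1404]
eef_rot: [180.0, 0.0, 94.3]
force: [0.0, 0.1, -0.2]
opening: 0.0684
grasp_force: 0.0
[0.50961042 0.08383223 0.14041641] [1.79963266e+02 1.56920894e-03 9.43388040e+01] 0.06844089274006357
translation [0.043, 0.058, 2.71] dr [0.007, 0.0, 0.028]
```

```bash

python3 -m crank '{"dr":[[0,0,0],[0,0,0],[0,0,0],[0,0,0],[0,0,0],[0,0,0],[0,0,0]],"translation":[[0.04,0.06,0.6],[0.04,0.06,1.3],[0.04,0.06,2.0],[0.04,0.06,2.4],[0.04,0.06,2.6],[0.04,0.06,2.7],[0.04,0.06,2.7]],"fingers":[0.6,0.6,0.6,0.6,0.6,0.6,0.6]}'
python3 -m crank '{"dr":[[0,0,0],[0,0,0],[0,0,0],[0,0,0],[0,0,0],[0,0,0],[0,0,0],[0,0,0]],"translation":[[-0.15,0,0],[-0.3,0,0],[-0.4,0,0],[-0.5,0,0],[-0.6,0,0],[-0.7,0,0],[-0.8,0,0],[-0.9,0,0]],"fingers":[0.6,0.6,0.6,0.6,0.6,0.6,0.6,0.6]}'
python3 -m crank '{"dr":[[0,0,0],[0,0,0],[0,0,0],[0,0,0],[0,0,0],[0,0,0],[0,0,0],[0,0,0]],"translation":[[-0.1,0,0],[-0.2,0,0],[-0.3,0,0],[-0.4,0,0],[-0.5,0,0],[-0.6,0,0],[-0.65,0,0],[-0.7,0,0]],"fingers":[0.6,0.6,0.6,0.6,0.6,0.6,0.6,0.6]}'
python3 - <<'E'
from h import *
f=eyes.grab_frame("wrist");s=bot.state();print(w2p(s["position"]),s["force"])
h=cv2.cvtColor(f["img"],cv2.COLOR_BGR2HSV)
f=eyes.grab_frame("top");cv2.imwrite("pics/t4.png",cv2.resize(f["img"][100:300,295:485],None,fx=3,fy=3))
E
```

```text
time_s: 9.55
position: [0.5119, 0.0856, 0.0319]
eef_rot: [-180.0, 0.0, 94.3]
force: [0.5, -1.5, -0.0]
opening: 0.0686
grasp_force: 0.0
time_s: 10.22
position: [0.5144, 0.0496, 0.032]
eef_rot: [180.0, -0.0, 94.2]
force: [-1.9, 2.6, 1.8]
opening: 0.0684
grasp_force: 1.5
time_s: 10.88
position: [0.5166, 0.0215, 0.0318]
eef_rot: [180.0, -0.0, 94.2]
force: [0.5, 3.5, 1.2]
opening: 0.0681
grasp_force: 1.5
[-0.094009    0.07725714] [-0.21775407  2.04414146  0.49414293]
```

View pics/t4.png

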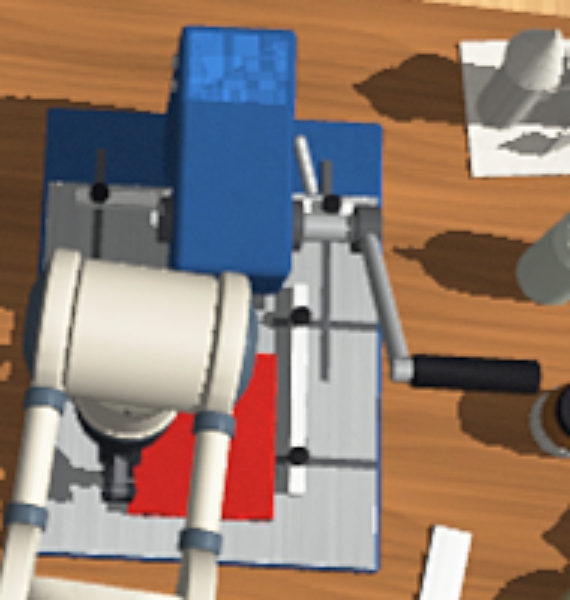

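The book now sits square. Its right edge is at crop x≈276, with the lay at 290, so a small gap remains.

```bash

cat > bk.py <<'E'
from h import *
def lines(f):
    # right and near edge of book in press frame from top view
    h=cv2.cvtColor(f["img"],cv2.COLOR_BGR2HSV);m=((h[...,0]<6)|(h[...,0]>174))&(h[...,1]>170)&(h[...,2]>70)
    v,u=np.nonzero(m);R=[];N=[]
    for r in np.unique(v):
        x=u[v==r].max();R.append(np.r_[r,w2p(px2w(f,x+.5,r,.052))])
    for c in np.unique(u):
        y=v[u==c].max();N.append(np.r_[c,w2p(px2w(f,c,y+.5,.052))])
    return np.array(R),np.array(N)
E
python3 - <<'E'
from bk import *
f=eyes.grab_frame("top");R,N=lines(f)
print((R[::5,1:]*1000).round(1).tolist());print((N[::4,1:]*1000).round(1).tolist())
for u,v in((290,320),(290,400),(290,480)): print(w2p(px2w(f,295+u/3,100+v/3,.046)))
E
```

```text
[[-23.1, -53.5], [-36.1, -53.8], [-49.0, -54.0], [-61.8, -54.2], [-74.6, -54.5], [-87.3, -54.7], [-100.1, -52.4], [-112.6, -55.2], [-125.3, -52.9], [-137.8, -53.1], [-150.2, -53.4]]
[[-162.3, 63.6], [-161.8, 53.8], [-161.3, 43.9], [-163.3, 33.9], [-162.8, 24.1], [-124.9, 15.4], [-163.2, -17.9], [-162.7, -27.7], [-162.2, -37.6], [-161.7, -47.4]]
[ 0.00872629 -0.06703605]
[-0.0607501  -0.06814745]
[-0.1286087  -0.06923297]
```

```bash

python3 -m crank '{"dr":[[0,0,0],[0,0,0],[0,0,0],[0,0,0]],"translation":[[-0.08,0,0],[-0.16,0,0],[-0.24,0,0],[-0.25,0,0]],"fingers":[0.6,0.6,0.6,0.6]}'
for i in 1 2; do python3 -m crank '{"dr":[[0,0,0],[0,0,0]],"translation":[[-0.02,0,0],[-0.03,0,0]],"fingers":[0.6,0.6]}' | egrep "pos|for"; done
python3 - <<'E'
from bk import *
s=bot.state();print(w2p(s["position"]),s["force"])
f=eyes.grab_frame("top");R,N=lines(f);print((R[::8,1:]*1000).round(1).tolist())
E
```

```text
time_s: 11.37
position: [0.5172, 0.0113, 0.0317]
eef_rot: [-180.0, 0.0, 94.2]
force: [-0.5, 1.6, 0.6]
opening: 0.0681
grasp_force: 1.1
position: [0.5172, 0.0105, 0.0317]
force: [0.7, 1.3, 0.8]
grasp_force: 1.1
position: [0.5173, 0.0094, 0.0317]
force: [-0.5, 1.3, -1.5]
grasp_force: 1.0
[-0.094121    0.06542792] [-0.5150939   1.29624802 -1.45917757]
[[-22.6, -63.6], [-43.2, -66.5], [-63.7, -66.8], [-84.1, -67.1], [-104.5, -65.0], [-124.7, -65.3], [-144.6, -65.6]]
```

```bash

for i in 1 2 3; do python3 -m crank '{"dr":[[0,0,0],[0,0,0]],"translation":[[-0.015,0,0],[-0.025,0,0]],"fingers":[0.6,0.6]}' | egrep "pos|for"; done
```

```text
position: [0.5174, 0.0084, 0.0317]
force: [-0.7, 1.0, -1.0]
grasp_force: 0.9
position: [0.5175, 0.0078, 0.0317]
force: [0.2, 5.3, -0.8]
grasp_force: 2.3
position: [0.5175, 0.0077, 0.0317]
force: [0.8, 8.2, -0.7]
grasp_force: 4.1
```

```bash

python3 -m crank '{"dr":[[0,0,0],[0,0,0],[0,0,0],[0,0,0],[0,0,0],[0,0,0],[0,0,0]],"translation":[[0.2,0,0],[0.45,0,-0.1],[0.45,0,-0.8],[0.45,0,-1.6],[0.45,-0.3,-2.4],[0.45,-0.9,-3],[0.45,-1.5,-3.2]],"fingers":[0.6,0.6,0.6,0.6,0.6,0.6,0.6]}'
python3 -m crank '{"dr":[[0,0,-1.4],[0,0,-2.8],[0,0,-4.2],[0,0,-5.6],[0,0,-7],[0,0,-8.4],[0,0,-9.8],[0,0,-11.2]],"translation":[[-0.2,-0.2,0],[-0.5,-0.5,0],[-0.8,-0.8,0],[-1.1,-1.0,0],[-1.4,-1.2,0],[-1.7,-1.3,0],[-1.85,-1.3,0],[-1.85,-1.3,0]],"fingers":[0.6,0.6,0.6,0.6,0.6,0.6,0.6,0.6]}'
python3 -m crank '{"dr":[[0,0,-1.4],[0,0,-2.8],[0,0,-4.2],[0,0,-5.6],[0,0,-6.8],[0,0,-6.8],[0,0,-6.8]],"translation":[[0,0,0],[0,0,0],[0,0,0],[0,0,0],[0,0,0],[0,0,0],[0,0,0]],"fingers":[0.6,0.6,0.6,0.6,0.6,0.6,0.6]}'
python3 - <<'E'
from bk import *
s=bot.state();print(w2p(s["position"]),s["position"],s["eef_rot"])
r=(Ro.from_euler("xyz",[180,0,184.2],degrees=True)*Ro.from_euler("y",-15,degrees=True)).as_euler("xyz",degrees=True);print(r)
to([*p2w(-.195,.003),.1],r[2],r[0],r[1])
f=eyes.grab_frame("top");R,N=lines(f);print((R[::8,1:]*1000).round(1).tolist());print((N[::8,1:]*1000).round(1).tolist())
E
```

```text
time_s: 12.83
position: [0.4575, 0.0201, 0.1652]
eef_rot: [179.6, 0.1, 94.2]
force: [0.9, 0.1, -0.3]
opening: 0.0687
grasp_force: 0.0
time_s: 13.5
position: [0.41, -0.0587, 0.1606]
eef_rot: [-179.9, 0.1, 150.5]
force: [-0.5, 0.4, -0.7]
opening: 0.0686
grasp_force: 0.0
time_s: 14.08
position: [0.4102, -0.0575, 0.1603]
eef_rot: [-180.0, 0.0, -176.0]
force: [-0.9, 0.4, -0.5]
opening: 0.068
grasp_force: 0.0
[-0.20591866  0.00657496] [ 0.4101528  -0.05752381  0.16029735] [-1.79954328e+02  3.43727839e-02 -1.75953338e+02]
[ 180.    15.  -175.8]
translation [-0.272, -0.087, 1.508] dr [-0.013, -2.993, -0.029]
[[-22.8, 45.1], [-38.0, -66.4], [-58.6, -66.7], [-84.3, 37.9], [-105.0, 44.7], [-125.3, 48.9]]
[[-126.7, 50.1], [-72.5, 32.0], [-51.0, 12.6], [-42.3, -7.3], [-56.7, -27.8], [-60.8, -47.9]]
```

```bash

python3 -m crank '{"dr":[[0,-1,0],[0,-2,0],[0,-3,0],[0,-3,0],[0,-3,0],[0,-3,0],[0,-3,0],[0,-3,0]],"translation":[[-0.1,0,0.3],[-0.1,0,0.8],[-0.1,0,1.4],[-0.1,0,2],[-0.1,0,2.6],[-0.1,0,2.95],[-0.1,0,3.14],[-0.1,0,3.14]],"fingers":[0.6,0.6,0.6,0.6,0.6,0.6,0.6,0.6]}'
python3 - <<'E'
from h import *
s=bot.state();print(w2p(s["position"]),s["position"],s["eef_rot"])
r=(Ro.from_euler("xyz",[180,0,184.2],degrees=True)*Ro.from_euler("y",-15,degrees=True)).as_euler("xyz",degrees=True)
to([*p2w(-.095,.003),.034],r[2],r[0],r[1])
E
```

```text
time_s: 14.8
position: [0.413, -0.057, 0.0324]
eef_rot: [179.9, 14.8, -175.9]
force: [-0.1, 0.0, -0.4]
opening: 0.0681
grasp_force: 0.0
[-0.20303363  0.00685011] [ 0.41300994 -0.0570381   0.03237334] [ 179.91915311   14.83130279 -175.89484169]
translation [-2.621, -0.093, 0.652] dr [0.011, -0.034, -0.018]
```

```bash

for i in 1 2; do python3 -m crank '{"dr":[[0,0,0],[0,0,0],[0,0,0],[0,0,0],[0,0,0],[0,0,0],[0,0,0],[0,0,0]],"translation":[[-0.145,0,0.039],[-0.29,0,0.078],[-0.435,0,0.117],[-0.58,0,0.155],[-0.725,0,0.194],[-0.87,0,0.233],[-1.015,0,0.272],[-1.159,0,0.311]],"fingers":[0.6,0.6,0.6,0.6,0.6,0.6,0.6,0.6]}' | egrep "pos|for"; done
python3 -m crank '{"dr":[[0,0,0],[0,0,0],[0,0,0],[0,0,0],[0,0,0],[0,0,0],[0,0,0]],"translation":[[-0.145,0,0.039],[-0.29,0,0.078],[-0.435,0,0.117],[-0.58,0,0.155],[-0.725,0,0.194],[-0.87,0,0.233],[-0.97,0,0.26]],"fingers":[0.6,0.6,0.6,0.6,0.6,0.6,0.6]}' | egrep "pos|for|rot"
python3 - <<'E'
from bk import *
s=bot.state();print(w2p(s["position"]),s["force"])
f=eyes.grab_frame("top");R,N=lines(f);print((R[::4,1:]*1000).round(1).tolist())
E
```

```text
position: [0.4624, -0.0538, 0.0343]
force: [-4.2, -0.0, 3.9]
grasp_force: 2.1
position: [0.5104, -0.0502, 0.0342]
force: [-4.5, -0.4, 2.9]
grasp_force: 2.0
position: [0.5505, -0.0472, 0.0341]
eef_rot: [180.0, 15.0, -175.8]
force: [-4.6, -0.1, 2.9]
grasp_force: 2.0
[-0.06516069  0.00655883] [-4.55612274 -0.06289759  2.9036009 ]
[[70.0, 40.6], [59.3, 40.2], [48.6, 39.9], [43.1, -65.1], [32.5, -65.3], [22.0, -65.4], [11.3, -63.1], [1.0, -65.8], [-9.5, -65.9], [-19.9, -66.1], [-30.3, -66.3], [-40.6, -66.4]]
```

```bash

python3 -m crank '{"dr":[[0,0,0],[0,0,0],[0,0,0]],"translation":[[-0.1,0,0.026],[-0.2,0,0.052],[-0.26,0,0.07]],"fingers":[0.6,0.6,0.6]}' | egrep "pos|for"
for i in 1 2 3; do python3 -m crank '{"dr":[[0,0,0],[0,0,0]],"translation":[[-0.015,0,0.004],[-0.03,0,0.008]],"fingers":[0.6,0.6]}' | egrep "pos|for"; done
python3 - <<'E'
from bk import *
s=bot.state();print(w2p(s["position"]),s["force"])
f=eyes.grab_frame("top");R,N=lines(f);print((R[::4,1:]*1000).round(1).tolist());print((N[::4,1:]*1000).round(1).tolist())
E
```

```text
position: [0.5609, -0.0465, 0.0339]
force: [-3.2, -0.7, 1.5]
grasp_force: 1.7
position: [0.5618, -0.0464, 0.034]
force: [-2.1, 0.3, 0.5]
grasp_force: 1.4
position: [0.563, -0.0463, 0.034]
force: [-2.8, 0.2, 0.5]
grasp_force: 1.2
position: [0.5643, -0.0463, 0.034]
force: [-2.4, -1.3, -0.7]
grasp_force: 1.1
[-0.05140931  0.00652891] [-2.40039189 -1.31971577 -0.71016355]
[[70.0, 40.6], [59.3, 40.2], [48.5, 42.4], [43.1, -65.1], [32.5, -65.3], [22.0, -65.4], [11.3, -63.1], [1.0, -65.8], [-9.5, -65.9], [-19.9, -66.1]]
[[-29.6, 51.1], [-16.1, 41.5], [-5.2, 31.7], [8.4, 22.0], [6.3, 11.8], [-6.3, 1.2], [-5.8, -8.9], [-7.9, -19.1], [-12.6, -29.3], [-14.7, -39.5], [-16.8, -49.6], [-21.5, -59.8]]
```

```bash

for i in 1 2 3; do python3 -m crank '{"dr":[[0,0,0],[0,0,0]],"translation":[[-0.015,0,0.004],[-0.025,0,0.007]],"fingers":[0.6,0.6]}' | egrep "pos|for"; done
```

```text
position: [0.5653, -0.0462, 0.0341]
force: [-1.3, -0.4, -0.2]
grasp_force: 1.0
position: [0.5664, -0.0461, 0.0341]
force: [-1.7, -0.1, -0.4]
grasp_force: 1.0
position: [0.5675, -0.046, 0.0341]
force: [-2.0, -0.4, -1.3]
grasp_force: 1.0
```

```bash

for i in 1 2 3; do python3 -m crank '{"dr":[[0,0,0],[0,0,0]],"translation":[[-0.015,0,0.004],[-0.025,0,0.007]],"fingers":[0.6,0.6]}' | egrep "pos|force: .-"; done
```

```text
position: [0.5685, -0.046, 0.0341]
force: [-2.1, 0.1, -1.0]
position: [0.5696, -0.0459, 0.0341]
force: [-1.3, -0.0, -0.5]
position: [0.5706, -0.0458, 0.0341]
force: [-1.5, -0.1, -0.5]
```

```bash

for i in 1 2 3 ; do python3 -m crank '{"dr":[[0,0,0],[0,0,0]],"translation":[[-0.012,0,0.003],[-0.02,0,0.005]],"fingers":[0.6,0.6]}' | egrep "pos|force: .-"; done
```

```text
position: [0.5714, -0.0457, 0.0341]
force: [-1.1, 0.3, -0.8]
position: [0.5722, -0.0457, 0.0341]
force: [-1.6, 0.8, -0.7]
position: [0.573, -0.0456, 0.0341]
force: [-1.8, 0.2, -1.4]
```

```bash

for i in 1 2 3 ; do python3 -m crank '{"dr":[[0,0,0],[0,0,0]],"translation":[[-0.012,0,0.003],[-0.02,0,0.005]],"fingers":[0.6,0.6]}' | egrep "pos|force: .-"; done
python3 - <<'E'
from bk import *
s=bot.state();print(w2p(s["position"]),s["force"])
f=eyes.grab_frame("scene");cv2.imwrite("pics/s5.png",cv2.resize(f["img"][220:370,220:370],None,fx=4,fy=4,interpolation=cv2.INTER_CUBIC))
E
```

```text
position: [0.5739, -0.0456, 0.0342]
force: [-2.9, -0.2, -0.7]
position: [0.574, -0.0455, 0.034]
force: [-7.1, -0.8, 1.5]
position: [0.5742, -0.0455, 0.034]
force: [-11.4, 0.0, 4.7]
[-0.0414617   0.00659442] [-11.43621033   0.02607602   4.74155937]
```

```bash

python3 -m crank '{"dr":[[0,0,0],[0,0,0],[0,0,0],[0,0,0],[0,0,0],[0,0,0]],"translation":[[0.1,0,-0.027],[0.4,0,-0.11],[0.9,0,-0.5],[1.2,0,-1.3],[1.4,0,-2.1],[1.6,0,-2.9]],"fingers":[0.6,0.6,0.6,0.6,0.6,0.6]}'
python3 - <<'E'
from bk import *
f=eyes.grab_frame("top")
R,N=lines(f);print((R[::3,1:]*1000).round(1).tolist())
g=eyes.grab_frame("wrist");import pickle;pickle.dump(g,open("w6.pkl","wb"))
a=cv2.resize(f["img"][130:250,300:430],None,fx=3,fy=3,interpolation=cv2.INTER_CUBIC)
c=np.zeros((600,800,3),np.uint8);c[:360,:390]=a;c[:300,400:]=cv2.resize(g["img"],(400,300))
f=eyes.grab_frame("scene");c[300:600,400:700]=cv2.resize(f["img"][230:355,235:360],(300,300),interpolation=cv2.INTER_CUBIC)
cv2.imwrite("pics/c6.png",c);s=bot.state();print(w2p(s["position"]),s["position"])
E
```

```text
time_s: 20.12
position: [0.4832, -0.0522, 0.1309]
eef_rot: [-180.0, 15.1, -175.8]
force: [0.1, -0.3, -0.2]
opening: 0.068
grasp_force: 0.0
[[102.0, 49.4], [64.6, 40.4], [56.5, 42.7], [48.6, 39.9], [45.8, -65.0], [37.8, -65.2], [29.9, -65.3], [22.0, -65.4], [14.1, -65.5], [6.3, -68.2], [-1.6, -65.8], [-9.5, -65.9], [-17.3, -66.1], [-25.1, -66.2], [-32.9, -66.3]]
[-0.13039079  0.00580541] [ 0.4855342  -0.05275977  0.13446155]
```

View pics/c6.png

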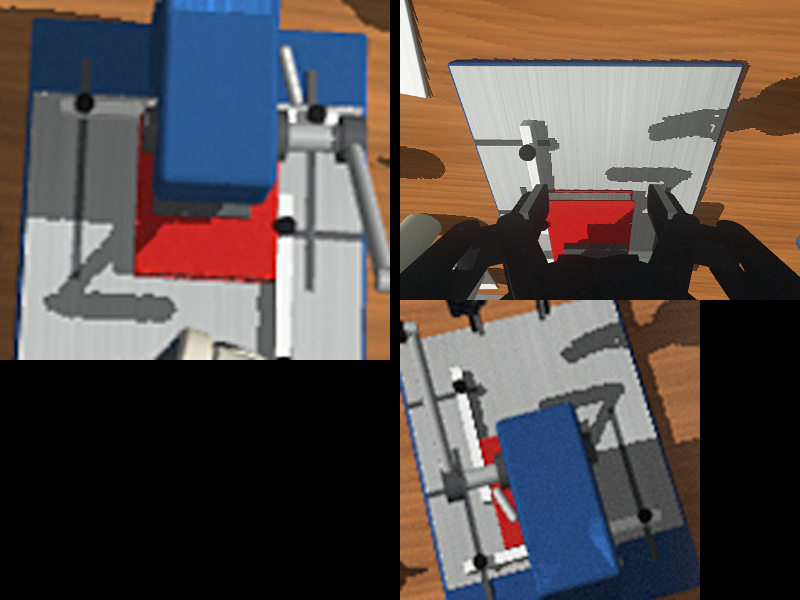

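The picture shows the book home under the head, with its far edge at the gauge and its right edge along the lay bar. A gentle sideways nudge will make sure of the lay contact.

```bash
cat >> h.py <<'E'
TL=(Ro.from_euler("xyz",[180,0,94.2],degrees=True)*Ro.from_euler("y",-20,degrees=True)).as_euler("xyz",degrees=True)
E
python3 - <<'E'
from h import *
to([*p2w(-.05,.13),.15],TL[2],TL[0],TL[1])
E
```

```text
translation [-2.042, 3.104, 0.156] dr [5.469, -0.679, 17.151]
```

```bash

python3 -m crank '{"dr":[[0.42,-0.05,1.32],[0.84,-0.1,2.64],[1.26,-0.16,3.96],[1.68,-0.21,5.28],[2.1,-0.26,6.6],[2.52,-0.31,7.92],[2.94,-0.37,9.24],[3.36,-0.42,10.56]],"translation":[[-0.25,0.39,0.02],[-0.5,0.78,0.04],[-0.75,1.16,0.06],[-1.0,1.55,0.08],[-1.3,1.94,0.1],[-1.55,2.33,0.12],[-1.8,2.7,0.14],[-2.04,3.1,0.16]],"fingers":[0.6,0.6,0.6,0.6,0.6,0.6,0.6,0.6]}'
python3 - <<'E'
from h import *
to([*p2w(.03,.115),.10],TL[2],TL[0],TL[1])
E
```

```text
time_s: 20.93
position: [0.5554, 0.0788, 0.1433]
eef_rot: [-178.7, 17.9, 129.8]
force: [0.2, 0.1, 0.2]
opening: 0.0683
grasp_force: 0.0
translation [-1.116, 1.437, 1.465] dr [2.053, -0.325, 6.731]
```

```bash

python3 -m crank '{"dr":[[0.4,-0.06,1.3],[0.8,-0.13,2.6],[1.2,-0.19,3.9],[1.6,-0.25,5.2],[2.05,-0.32,6.73],[2.05,-0.32,6.73],[2.05,-0.32,6.73],[2.05,-0.32,6.73]],"translation":[[-0.2,0.25,0.2],[-0.4,0.5,0.5],[-0.6,0.75,0.75],[-0.8,1.0,1.0],[-1.0,1.25,1.25],[-1.12,1.44,1.46],[-1.12,1.44,1.46],[-1.12,1.44,1.46]],"fingers":[0.5,0.4,0.4,0.4,0.4,0.4,0.4,0.4]}'
python3 - <<'E'
from h import *
s=bot.state();print(w2p(s["position"]),s["opening"])
to([*p2w(.03,.085),.036],TL[2],TL[0],TL[1])
to([*p2w(.03,.064),.036],TL[2],TL[0],TL[1])
E
```

```text
time_s: 21.6
position: [0.637, 0.0669, 0.0991]
eef_rot: [-179.8, 19.9, 94.6]
force: [0.6, 0.4, -0.4]
opening: 0.0599
grasp_force: 0.0
[0.02943559 0.11409315] 0.059930884999437155
translation [-0.146, 0.015, 1.73] dr [-0.013, -0.012, 0.079]
translation [-0.64, 0.012, 1.909] dr [-0.013, -0.012, 0.079]
```

```bash

python3 -m crank '{"dr":[[0,0,0.08],[0,0,0.08],[0,0,0.08],[0,0,0.08],[0,0,0.08],[0,0,0.08]],"translation":[[-0.05,0,0.6],[-0.1,0,1.2],[-0.15,0,1.6],[-0.15,0,1.73],[-0.35,0,1.8],[-0.48,0,1.85]],"fingers":[0.4,0.4,0.4,0.4,0.4,0.4]}'
for i in 1 2 3 ; do python3 -m crank '{"dr":[[0,0,0],[0,0,0]],"translation":[[-0.012,0,0.004],[-0.023,0,0.008]],"fingers":[0.4,0.4]}' | egrep "pos|for"; done
```

```text
time_s: 22.1
position: [0.6408, 0.0234, 0.0396]
eef_rot: [179.8, 19.9, 94.1]
force: [-0.2, 0.4, 0.6]
opening: 0.0599
grasp_force: 0.0
position: [0.6416, 0.0227, 0.0405]
force: [-0.1, 0.4, 0.8]
grasp_force: 0.0
position: [0.6412, 0.0221, 0.0395]
force: [-0.6, -0.6, 0.1]
grasp_force: 0.0
position: [0.641, 0.0211, 0.0387]
force: [0.7, -0.4, 0.4]
grasp_force: 0.0
```

```bash

for i in 1 2 3 4 ; do python3 -m crank '{"dr":[[0,0,0],[0,0,0]],"translation":[[-0.012,0,0.006],[-0.023,0,0.012]],"fingers":[0.4,0.4]}' | egrep "pos|force: "; done;  python3 -c "
from h import *
s=bot.state();print(w2p(s['position']),s['force'])"
```

```text
position: [0.6409, 0.0199, 0.0383]
force: [-1.2, 0.3, -0.3]
grasp_force: 0.0
position: [0.641, 0.0188, 0.0382]
force: [0.0, -0.1, 0.3]
grasp_force: 0.0
position: [0.6411, 0.0177, 0.0381]
force: [0.1, -0.3, 0.5]
grasp_force: 0.0
position: [0.6412, 0.0167, 0.038]
force: [0.2, 0.3, -0.7]
grasp_force: 0.0
[0.02992461 0.06365322] [ 0.22463099  0.30014218 -0.702475  ]
```

```bash

for i in 1 2 3 4 ; do python3 -m crank '{"dr":[[0,0,0],[0,0,0]],"translation":[[-0.012,0,0.004],[-0.02,0,0.007]],"fingers":[0.4,0.4]}' | egrep "pos|force: "; done
```

```text
position: [0.6413, 0.0158, 0.038]
force: [0.8, -0.5, 0.3]
grasp_force: 0.0
position: [0.6413, 0.015, 0.038]
force: [0.7, 0.5, 0.3]
grasp_force: 0.0
position: [0.6414, 0.0142, 0.0381]
force: [-0.2, 0.3, 0.2]
grasp_force: 0.0
position: [0.6414, 0.0136, 0.038]
force: [0.2, 2.0, -0.2]
grasp_force: 0.9
```

```bash

for i in 1 2 3; do python3 -m crank '{"dr":[[0,0,0],[0,0,0]],"translation":[[-0.008,0,0.003],[-0.012,0,0.004]],"fingers":[0.4,0.4]}' | egrep "pos|force: "; done
```

```text
position: [0.6414, 0.0135, 0.0381]
force: [-0.8, 2.2, -0.2]
grasp_force: 1.3
position: [0.6415, 0.0128, 0.038]
force: [-1.2, 4.6, 0.3]
grasp_force: 2.0
position: [0.6416, 0.0127, 0.038]
force: [0.8, 5.9, 0.1]
grasp_force: 3.0
```

```bash

for i in 1 2; do python3 -m crank '{"dr":[[0,0,0],[0,0,0]],"translation":[[-0.008,0,0.003],[-0.012,0,0.004]],"fingers":[0.4,0.4]}' | egrep "pos|force: "; done
```

```text
position: [0.6417, 0.0126, 0.0381]
force: [0.4, 7.4, 0.6]
grasp_force: 3.7
position: [0.6417, 0.0126, 0.0381]
force: [-1.2, 8.1, 0.8]
grasp_force: 4.5
```

```bash

python3 -m crank '{"dr":[[0,0,0],[0,0,0],[0,0,0],[0,0,0],[0,0,0],[0,0,0],[0,0,0],[0,0,0]],"translation":[[0.1,0,-0.04],[0.5,0,-0.2],[1.0,-0.1,-0.9],[1.2,-0.7,-1.6],[1.2,-1.5,-2.3],[1.2,-2.4,-2.8],[1.2,-3.2,-3.3],[1.2,-4,-4]],"fingers":[0.4,0.4,0.4,0.4,0.4,0.4,0.4,0.4]}'
python3 - <<'E'
from h import *
s=bot.state();print(w2p(s["position"]),s["opening"])
to([*p2w(-.15,-.13),.38],94.2)
E
```

```text
time_s: 25.43
position: [0.4731, 0.0977, 0.1709]
eef_rot: [180.0, 20.0, 94.0]
force: [0.1, 0.4, 0.3]
opening: 0.0596
grasp_force: 0.0
[-0.13174806  0.15675981] 0.05959092833862739
translation [-8.527, -0.434, -2.452] dr [0.001, 4.009, -0.031]
```

```bash

python3 -m crank '{"dr":[[0,1,0],[0,2,0],[0,3,0],[0,4,0],[0,4,0],[0,4,0],[0,4,0],[0,4,0]],"translation":[[-0.6,0,-0.8],[-1.2,0,-1.6],[-1.8,-0.1,-2.4],[-2.7,-0.2,-2.45],[-3.7,-0.3,-2.45],[-4.7,-0.4,-2.45],[-5.7,-0.4,-2.45],[-6.7,-0.4,-2.45]],"fingers":[0.4,0.4,0.4,0.4,0.4,0.4,0.4,0.4]}'
python3 - <<'E'
from h import *
s=bot.state();print(w2p(s["position"]),s["position"])
f=eyes.grab_frame("wrist");cv2.imwrite("pics/w7.png",f["img"]);import pickle;pickle.dump(f,open("w7.pkl","wb"))
f=eyes.grab_frame("top");P=cloud(f);V=f["img"].max(2);m=(V<80)&(P[...,2]>.26)&(P[...,2]<.31);m[:, :425]=0
Q=P[m];print(m.sum(),cv2.minAreaRect((Q[:,:2]*1000).astype(np.float32)),np.percentile(Q[:,2],[10,50,95]))
c=cv2.minAreaRect((Q[:,:2]*1000).astype(np.float32))[0];print(w2p(np.array(c)/1000))
E
```

```text
time_s: 26.1
position: [0.4736, -0.1232, 0.3559]
eef_rot: [179.8, 0.0, 94.0]
force: [1.4, 0.8, -0.3]
opening: 0.0598
grasp_force: 0.0
[-0.14745987 -0.063584  ] [ 0.47359292 -0.12321294  0.35590917]Traceback (most recent call last):
  File "<stdin>", line 5, in <module>
    return _quantile_unchecked(
        a, q, axis, out, overwrite_input, method, keepdims, weights)
    return _ureduce(a,
                    func=_quantile_ureduce_func,
    ...<5 lines>...
                    overwrite_input=overwrite_input,
                    method=method)
    r = func(a, **kwargs)
    result = _quantile(arr,
                       quantiles=q,
    ...<2 lines>...
                       out=out,
                       weights=wgt)
    slices_having_nans = np.isnan(arr[-1, ...])
                                  ~~~^^^^^^^^^
IndexError: index -1 is out of bounds for axis 0 with size 0
```

View pics/w7.png

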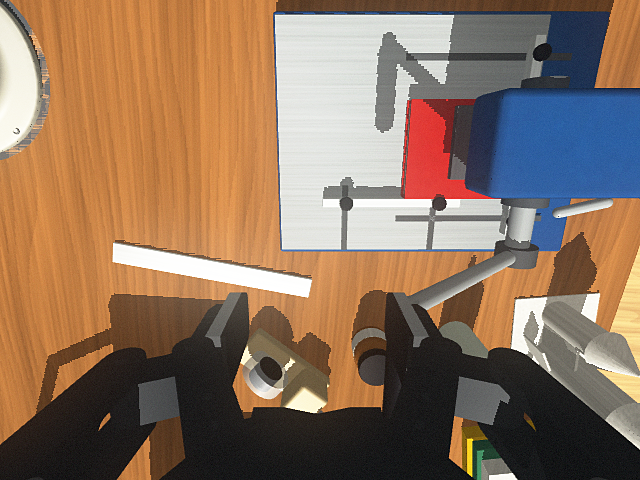

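The wrist view shows the book seated along the lay, with no seam at (430,197). The grip bar is hidden behind the right finger, so I'll take it from the first pictures.

```bash
python3 - <<'E'
from h import *
import pickle
F=pickle.load(open("F0.pkl","rb"))
for n in F:
    f=F[n];P=cloud(f);V=f["img"].max(2);m=((V<70)&(P[...,2]>.25)&(P[...,2]<.32)&(P[...,0]>.4)&(P[...,0]<.65)&(P[...,1]<-.1)).astype(np.uint8)
    cs,_=cv2.findContours(m,0,1);c=max(cs,key=cv2.contourArea);r=cv2.minAreaRect(c);print(n,r)
    p=px2w(f,*r[0],.284);print(p,w2p(p),np.percentile(P[m>0][:,2],[5,50,95]))
    b=cv2.boxPoints(r);print([w2p(px2w(f,*q,.284)).round(4).tolist() for q in b])
to([*p2w(-.0877,-.155),.355],94.2)
E
```

```text
scene ((219.8823699951172, 246.52944946289062), (8.731282234191895, 34.440059661865234), 75.96376037597656)
[ 0.5418962  -0.20692249  0.284     ] [-0.08547076 -0.15207116] [0.28051553 0.29217439 0.29687181]
[[-0.0977, -0.1945], [-0.0976, -0.11], [-0.0732, -0.1096], [-0.0735, -0.1934]]
top ((452.97076416015625, 224.49827575683594), (42.51474380493164, 11.33335018157959), 3.3664605617523193)
[ 0.54088225 -0.20773567  0.284     ] [-0.08654153 -0.15280789] [0.28852299 0.29434741 0.29795182]
[[-0.0978, -0.1096], [-0.0743, -0.1109], [-0.0753, -0.1962], [-0.0987, -0.1944]]
translation [-2.2, 1.507, 0.045] dr [0.043, 0.03, -0.114]
```

```bash

python3 -m crank '{"dr":[[0,0,0],[0,0,0],[0,0,0],[0,0,0],[0,0,0],[0,0,0],[0,0,0],[0,0,0]],"translation":[[-0.7,0.5,0],[-1.4,1.0,0],[-2.2,1.51,0],[-2.2,1.51,0.3],[-2.2,1.51,1.0],[-2.2,1.51,1.8],[-2.2,1.51,2.2],[-2.2,1.51,2.2]],"fingers":[0.4,0.4,0.4,0.4,0.4,0.4,0.4,0.4]}'
python3 - <<'E'
from h import *
s=bot.state();print(w2p(s["position"]),s["position"]);to([*p2w(-.0875,-.155),.267],94.2)
E
```

```text
time_s: 26.87
position: [0.5398, -0.2031, 0.2608]
eef_rot: [-179.6, -0.3, 94.1]
force: [0.0, -0.4, -0.9]
opening: 0.0597
grasp_force: 0.0
[-0.08724547 -0.14813852] [ 0.53983823 -0.20313039  0.26080343]
translation [-0.171, -0.007, -0.156] dr [-0.072, -0.055, -0.022]
```

```bash

python3 -m crank '{"dr":[[0,0,0],[0,0,0],[0,0,0],[0,0,0],[0,0,0],[0,0,0],[0,0,0],[0,0,0]],"translation":[[-0.1,0,0],[-0.1,0,0],[-0.1,0,0],[-0.1,0,0],[-0.1,0,0],[-0.1,0,0],[-0.1,0,0],[-0.1,0,0]],"fingers":[0,-0.2,-0.6,-1,-1,-1,-1,-1]}' 40
python3 - <<'E'
from h import *
s=bot.state();p=s["position"];print(w2p(p),p,s["force"],s["eef_rot"])
c=w2p(p);g=np.array([c[0],p[2]+.019]);print("grip r",np.hypot(g[0]-.05,g[1]-.168)," ang",.7-np.arctan2(g[1]-.168,.05-g[0]))
for q in [0,.1,.2,.3,.4,.5,.6,.7,.8,.9,1.0,1.05,1.1,1.15,1.2]:
    a=.7-q; dx=-.18*(np.cos(a)-np.cos(.7));dz=.18*(np.sin(a)-np.sin(.7));print(q,"ty",round(dx/.04,3),"tz",round(-dz/.04,3))
E
```

```text
time_s: 27.53
position: [0.5408, -0.2083, 0.2695]
eef_rot: [179.8, 0.0, 94.1]
force: [-5.4, -1.1, 3.2]
opening: 0.0226
grasp_force: 40.0
[-0.08662089 -0.153373  ] [ 0.54084449 -0.20830507  0.26947641] [-5.36948046 -1.07142765  3.15612695] [1.79811059e+02 4.69086355e-02 9.40510618e+01]
grip r 0.18215332125820605  ang -0.022685276520437614
0 ty -0.0 tz -0.0
0.1 ty -0.272 tz 0.358
0.2 ty -0.507 tz 0.742
0.3 ty -0.703 tz 1.147
0.4 ty -0.857 tz 1.569
0.5 ty -0.969 tz 2.005
0.6 ty -1.036 tz 2.45
0.7 ty -1.058 tz 2.899
0.8 ty -1.036 tz 3.348
0.9 ty -0.969 tz 3.793
1.0 ty -0.857 tz 4.229
1.05 ty -0.785 tz 4.442
1.1 ty -0.703 tz 4.651
1.15 ty -0.61 tz 4.856
1.2 ty -0.507 tz 5.056
```

```bash

python3 -m crank '{"dr":[[0,0,0],[0,0,0],[0,0,0],[0,0,0],[0,0,0],[0,0,0],[0,0,0],[0,0,0]],"translation":[[0,-0.14,0.18],[0,-0.27,0.36],[0,-0.395,0.55],[0,-0.51,0.74],[0,-0.61,0.94],[0,-0.7,1.15],[0,-0.785,1.36],[0,-0.86,1.57]],"fingers":[-1,-1,-1,-1,-1,-1,-1,-1]}' 30
python3 -m crank '{"dr":[[0,0,0],[0,0,0],[0,0,0],[0,0,0],[0,0,0],[0,0,0],[0,0,0],[0,0,0]],"translation":[[0,-0.06,0.22],[0,-0.11,0.44],[0,-0.15,0.66],[0,-0.18,0.88],[0,-0.195,1.1],[0,-0.2,1.33],[0,-0.195,1.55],[0,-0.18,1.78]],"fingers":[-1,-1,-1,-1,-1,-1,-1,-1]}'
cat > lev.py <<'E'
from h import *
s=bot.state();p=s["position"];c=w2p(p);g=[c[0],p[2]+.019]
print("p",c.round(4),p[2].round(4),"F",s["force"].round(1),"r",round(np.hypot(g[0]-.05,g[1]-.168),4),"q",round(.7-np.arctan2(g[1]-.168,.05-g[0]),4))
E
python3 lev.py
```

```text
time_s: 28.2
position: [0.5086, -0.2106, 0.2083]
eef_rot: [179.4, 0.1, 94.1]
force: [0.2, 0.5, 8.5]
opening: 0.0224
grasp_force: 44.6
time_s: 28.87
position: [0.4989, -0.2113, 0.1355]
eef_rot: [180.0, 0.0, 94.0]
force: [-13.7, 1.2, 7.4]
opening: 0.0225
grasp_force: 49.8
p [-0.1287 -0.1533] 0.1355 F [-13.7   1.2   7.4] r 0.1792 q 0.7751
```

```bash

python3 -m crank '{"dr":[[0,0,0],[0,0,0],[0,0,0],[0,0,0],[0,0,0],[0,0,0]],"translation":[[0,-0.01,0.22],[0,0.03,0.445],[0,0.08,0.66],[0,0.13,0.84],[0,0.14,0.88],[0,0.14,0.88]],"fingers":[-1,-1,-1,-1,-1,-1]}' | grep grasp
python3 lev.py
python3 -m crank '{"dr":[[0,0,0],[0,0,0],[0,0,0]],"translation":[[0,0.02,0.05],[0,0.03,0.09],[0,0.03,0.09]],"fingers":[-1,-1,-1]}' | grep grasp
python3 lev.py
```

```text
grasp_force: 52.1
p [-0.1235 -0.1532] 0.0985 F [-14.5   0.7   3.5] r 0.1807 q 0.9829
grasp_force: 52.3
p [-0.1227 -0.1532] 0.095 F [-14.5   0.1   3.9] r 0.181 q 1.0032
```

```bash

python3 -m crank '{"dr":[[0,0,0],[0,0,0],[0,0,0]],"translation":[[0,-0.02,0],[0,-0.035,0],[0,-0.035,0]],"fingers":[-1,-1,-1]}' | grep grasp
python3 lev.py
for i in 1 2; do python3 -m crank '{"dr":[[0,0,0],[0,0,0]],"translation":[[0,0.017,0.05],[0,0.035,0.1]],"fingers":[-1,-1]}' | grep grasp
python3 lev.py; done
```

```text
grasp_force: 52.3
p [-0.1229 -0.1532] 0.0959 F [-10.5  -0.5   3.6] r 0.1809 q 0.998
grasp_force: 52.7
p [-0.1219 -0.1533] 0.0921 F [-13.9   0.4   3.6] r 0.1811 q 1.0199
grasp_force: 53.0
p [-0.1207 -0.1533] 0.0877 F [-10.9  -0.5   4.7] r 0.1814 q 1.0445
```

```bash

python3 -m crank '{"dr":[[0,0,0],[0,0,0]],"translation":[[0,-0.03,0],[0,-0.03,0]],"fingers":[-1,-1]}' | grep grasp
python3 lev.py
for i in 1 2; do python3 -m crank '{"dr":[[0,0,0],[0,0,0]],"translation":[[0,0.015,0.04],[0,0.03,0.075]],"fingers":[-1,-1]}' | grep grasp
python3 lev.py; done
```

```text
grasp_force: 52.9
p [-0.1208 -0.1532] 0.088 F [-8.3  0.5  3.3] r 0.1813 q 1.0431
grasp_force: 53.2
p [-0.1198 -0.1533] 0.0852 F [-11.8   0.2   6.1] r 0.1814 q 1.0594
grasp_force: 53.4
p [-0.1189 -0.1533] 0.082 F [-11.8   1.    5.2] r 0.1817 q 1.0779
```

```bash

for i in 1 2 3; do python3 -m crank '{"dr":[[0,0,0],[0,0,0]],"translation":[[0,0.01,0.04],[0,0.02,0.075]],"fingers":[-1,-1]}' | grep grasp
python3 lev.py; done; python3 - <<'E'
from h import *
f=eyes.grab_frame("scene");import pickle;pickle.dump(f,open("s8.pkl","wb"))
E
```

```text
grasp_force: 53.7
p [-0.118  -0.1533] 0.0791 F [-8.1  0.5  4.5] r 0.1819 q 1.0943
grasp_force: 54.1
p [-0.1169 -0.1533] 0.0765 F [-13.1   2.4   8.2] r 0.182 q 1.1096
grasp_force: 54.4
p [-0.116  -0.1533] 0.0738 F [-11.5   1.6   8.7] r 0.1822 q 1.1254
```

```bash

python3 -m crank '{"dr":[[0,0,0],[0,0,0]],"translation":[[0,0,0.035],[0,0.01,0.07]],"fingers":[-1,-1]}' | grep grasp
for i in 1 2 3; do python3 lev.py;  python3 -m crank '{"dr":[[0,0,0]],"translation":[[0,0,0]],"fingers":[-1]}' | grep grasp; done
```

```text
grasp_force: 54.7
p [-0.1151 -0.1533] 0.0717 F [-12.6   2.3  11.9] r 0.1823 q 1.1378
grasp_force: 54.5
p [-0.1151 -0.1533] 0.0717 F [-12.3   1.9  10.1] r 0.1823 q 1.1381
grasp_force: 54.5
p [-0.1151 -0.1533] 0.0718 F [-13.2   2.1  11. ] r 0.1823 q 1.1374
grasp_force: 54.5
```

```bash

python3 -m crank '{"dr":[[0,0,0],[0,0,0]],"translation":[[0,0.01,0.03],[0,0.015,0.055]],"fingers":[-1,-1]}' | grep grasp
for i in 1 2 3; do python3 lev.py;  python3 -m crank '{"dr":[[0,0,0],[0,0,0]],"translation":[[0,0,0],[0,0,0]],"fingers":[-1,-1]}' | grep grasp; done
```

```text
grasp_force: 54.9
p [-0.1144 -0.1533] 0.0697 F [-9.9  2.9 11.6] r 0.1825 q 1.1496
grasp_force: 54.8
p [-0.1144 -0.1533] 0.0696 F [-9.7  2.6  9.9] r 0.1825 q 1.15
grasp_force: 54.8
p [-0.1144 -0.1533] 0.0696 F [-10.8   1.5  10.4] r 0.1825 q 1.1498
grasp_force: 54.8
```

```bash

python3 -m crank '{"dr":[[0,0,0],[0,0,0]],"translation":[[0,0.01,0.035],[0,0.02,0.07]],"fingers":[-1,-1]}' | grep grasp
for i in 1 2 3; do python3 lev.py;  python3 -m crank '{"dr":[[0,0,0],[0,0,0],[0,0,0]],"translation":[[0,0,0],[0,0,0],[0,0,0]],"fingers":[-1,-1,-1]}' | grep grasp; done
```

```text
grasp_force: 55.2
p [-0.1133 -0.1534] 0.0674 F [-11.9   3.2  14.2] r 0.1826 q 1.1634
grasp_force: 55.0
p [-0.1134 -0.1533] 0.0675 F [-11.3   2.4  12.2] r 0.1826 q 1.1629
grasp_force: 55.0
p [-0.1134 -0.1533] 0.0675 F [-11.7   2.8  12.6] r 0.1826 q 1.1628
grasp_force: 55.0
```

```bash

python3 -m crank '{"dr":[[0,0,0],[0,0,0],[0,0,0],[0,0,0]],"translation":[[0,0,0],[0,0,0],[0,0,0],[0,0,0]],"fingers":[-1,-1,-1,-1]}' | egrep "force: .-"
python3 -m crank '{"dr":[[0,0,0],[0,0,0],[0,0,0],[0,0,0],[0,0,0],[0,0,0],[0,0,0],[0,0,0]],"translation":[[0,-0.11,-0.25],[0,-0.195,-0.455],[0,-0.27,-0.67],[0,-0.33,-0.885],[0,-0.38,-1.1],[0,-0.42,-1.325],[0,-0.445,-1.55],[0,-0.46,-1.77]],"fingers":[-1,-1,-1,-1,-1,-1,-1,-1]}' | egrep "force: .-"
python3 lev.py
python3 -m crank '{"dr":[[0,0,0],[0,0,0],[0,0,0],[0,0,0],[0,0,0],[0,0,0],[0,0,0],[0,0,0]],"translation":[[0,-0.005,-0.225],[0,0,-0.45],[0,0.017,-0.675],[0,0.046,-0.9],[0,0.085,-1.12],[0,0.135,-1.34],[0,0.195,-1.555],[0,0.27,-1.77]],"fingers":[-1,-1,-1,-1,-1,-1,-1,-1]}' | egrep "force: .-"
python3 lev.py
python3 -m crank '{"dr":[[0,0,0],[0,0,0],[0,0,0],[0,0,0],[0,0,0],[0,0,0]],"translation":[[0,0.08,-0.21],[0,0.175,-0.41],[0,0.28,-0.615],[0,0.39,-0.81],[0,0.51,-1.0],[0,0.55,-1.05]],"fingers":[-1,-1,-1,-1,-1,-1]}' | egrep "force: .-"
python3 lev.py
```

```text
force: [-11.5, 2.3, 12.2]
p [-0.1289 -0.1533] 0.1366 F [18.3 -0.5  0.4] r 0.1793 q 0.7692
p [-0.1135 -0.1532] 0.2042 F [ 43.7  -3.8 -19. ] r 0.1725 q 0.3742
p [-0.0908 -0.1531] 0.24 F [ 47.2  -5.1 -35.6] r 0.1676 q 0.1261
```

```bash

python3 -m crank '{"dr":[[0,0,0],[0,0,0]],"translation":[[0,0.05,0.03],[0,0.1,0.06]],"fingers":[-1,-1]}' 
python3 lev.py; python3 - <<'E'
from h import *
f=eyes.grab_frame("scene");P=cloud(f);cv2.imwrite("pics/s9.png",cv2.resize(f["img"][190:310,170:330],None,fx=4,fy=4))
E
```

```text
time_s: 35.58
position: [0.5365, -0.2084, 0.2394]
eef_rot: [179.6, -0.1, 94.2]
force: [19.3, -3.4, -14.3]
opening: 0.0219
grasp_force: 30.8
p [-0.091  -0.1531] 0.2394 F [ 19.3  -3.4 -14.3] r 0.1675 q 0.1296
```

View pics/s9.png

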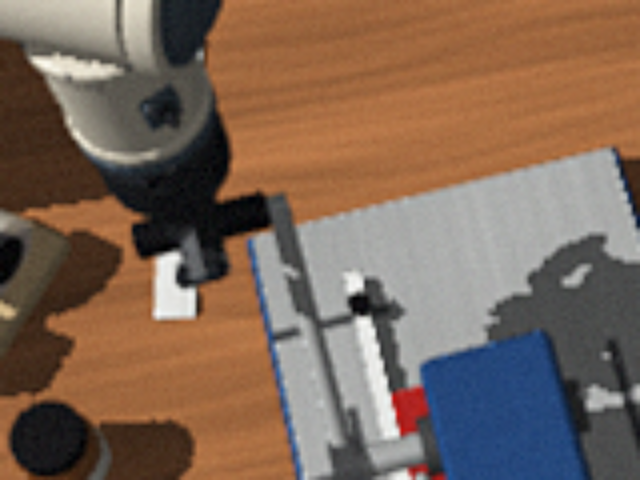

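The view shows the lever almost fully up, with the bar sitting a little deeper between the fingers. I'll release it now and withdraw upward.

```bash

python3 -m crank '{"dr":[[0,0,0],[0,0,0],[0,0,0],[0,0,0],[0,0,0],[0,0,0],[0,0,0]],"translation":[[0,0.03,0.03],[0,0.04,0.03],[0,0.04,0.03],[0,0.04,0.03],[0,0.04,0.03],[0,0.04,0.03],[0,0.04,0.03]],"fingers":[-0.55,-0.4,-0.2,0,0.3,0.5,0.5]}' 
python3 -m crank '{"dr":[[0,0,0],[0,0,0],[0,0,0],[0,0,0],[0,0,0],[0,0,0]],"translation":[[0,0.08,-0.3],[0,0.1,-0.8],[0,0.1,-1.4],[0,0.1,-2.1],[0,0.1,-2.8],[0,0.1,-3.2]],"fingers":[0.5,0.5,0.5,0.5,0.5,0.5]}'
python3 -m crank '{"dr":[[0,0,0],[0,0,0],[0,0,0],[0,0,0],[0,0,0],[0,0,0],[0,0,0],[0,0,0]],"translation":[[0,-0.5,-0.1],[0.4,-1.2,-0.1],[1.2,-1.6,-0.1],[2.0,-1.6,-0.1],[2.9,-1.6,-0.1],[3.8,-1.6,-0.1],[4.7,-1.6,-0.1],[5.6,-1.6,-0.1]],"fingers":[0.5,0.5,0.5,0.5,0.5,0.5,0.5,0.5]}'
python3 -m crank '{"dr":[[0,0,0],[0,0,0],[0,0,0],[0,0,0],[0,0,0],[0,0,0]],"translation":[[0.9,0,0],[1.8,0,0],[2.7,0,0],[3.6,0,0],[4.5,0,0],[5,0,0]],"fingers":[0.5,0.5,0.5,0.5,0.5,0.5]}'
python3 - <<'E'
from bk import *
s=bot.state();print(s["position"],s["force"])
f=eyes.grab_frame("top");R,N=lines(f);print((R[::4,1:]*1000).round(1).tolist())
P=cloud(f);V=f["img"].max(2);m=(V<70)&(P[...,2]>.22)&(P[...,2]<.32)&(P[...,0]>.4)&(P[...,0]<.65)&(P[...,1]<-.12)
print(m.sum(),w2p(P[m].mean(0)),np.percentile(P[m][:,2],[5,50,95]))
g=eyes.grab_frame("scene")
c=np.zeros((600,800,3),np.uint8);c[:360,:390]=cv2.resize(f["img"][130:250,300:430],None,fx=3,fy=3,interpolation=cv2.INTER_CUBIC)
c[:300,400:]=cv2.resize(g["img"],(400,300));c[300:,400:700]=cv2.resize(g["img"][230:355,235:360],(300,300),interpolation=cv2.INTER_CUBIC)
c[360:600,:320]=cv2.resize(f["img"],(320,240))
cv2.imwrite("pics/c10.png",c)
E
```

```text
time_s: 36.22
position: [0.5335, -0.2085, 0.2437]
eef_rot: [179.8, -0.0, 94.1]
force: [0.0, 0.4, -0.5]
opening: 0.0638
grasp_force: 0.0
time_s: 36.72
position: [0.537, -0.2083, 0.3752]
eef_rot: [179.6, 0.1, 94.1]
force: [0.1, -0.3, 1.4]
opening: 0.0642
grasp_force: 0.0
time_s: 37.38
position: [0.4566, 0.0119, 0.3758]
eef_rot: [179.8, -0.1, 94.1]
force: [0.4, -0.1, -0.2]
opening: 0.064
grasp_force: 0.0
time_s: 37.88
position: [0.4421, 0.2131, 0.3756]
eef_rot: [179.9, -0.1, 94.3]
force: [0.7, -0.7, 0.8]
opening: 0.0641
grasp_force: 0.0
[0.44209047 0.21306003 0.37563615] [ 0.67215316 -0.73019165  0.81834746]
[[70.0, 40.6], [59.3, 40.2], [48.6, 39.9], [43.3, -67.6], [32.7, -67.8], [22.1, -68.0], [11.3, -63.1], [1.0, -65.8], [-9.5, -65.9], [-19.9, -66.1], [-30.3, -66.3]]
476 [-0.08798646 -0.15035317] [0.2871196  0.29440567 0.29810682]
```

View pics/c10.png

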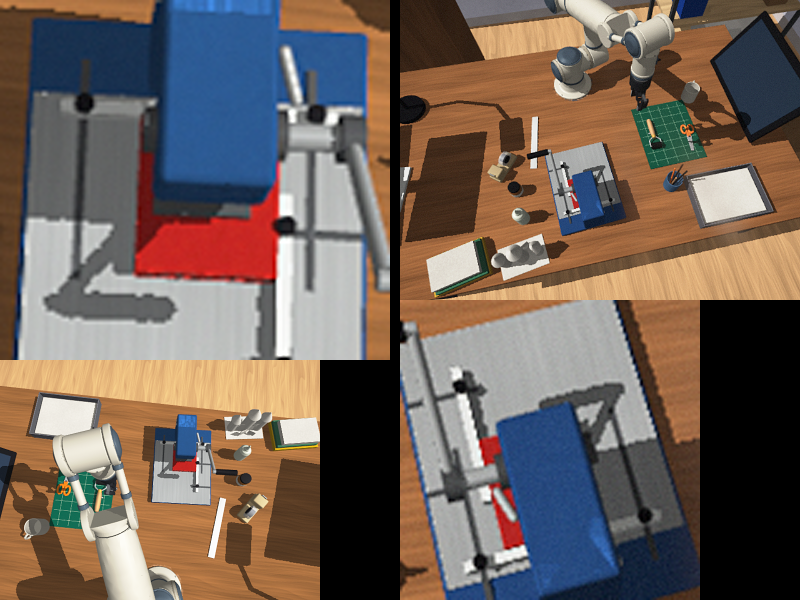

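The picture shows the lever back up (grip at z≈0.285), the book still home on gauge and lay, and the brayer on the mat. Everything else is where it was and the arm is clear.

```bash
python3 -c "
from station import workorder
print(workorder.job_done())"
```

```text
the job is handed in; nothing more can be done
None
```

The job is handed in, with no verdict returned: the brayer is laid on the mat, the book is home against gauge and lay, and I pressed the die until the grip took about 10 N more than before contact (roughly 65 N at the die, estimated rather than measured), held it over a second, and the lever is back up.

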